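Set and lock the airbrush regulator on the model-making bench

TASK

Set the air regulator that has the sliding lock: turn its knob so that the pointer stands at the mark on its dial, then slide its clear lock cover fully home over the knob. Leave the knob of the other regulator as it is.

Things in the scene. Friction and masses are not known exactly. Their poses are not given: they have to be found in the camera images.
- knob_grip (a point): knob of the regulator with the lock: upright black bar 50 x 14 mm, 33 high, with a pointed end and white line (the pointer), on a grey skirt 52 across, 7 high. Point: on the turning axis, 65 above the table, 10 below the bar's top. z up; x along the bar to the pointed end, turns with it. Needs about 0.1 N m clockwise from above, by 0.5 to 1.45 rad; stays where left, stops lie beyond.
- dial: round aluminium dial under that knob, 76 mm across, 3 thick, fixed, with one raised black mark (11 x 8, 3 high) at its rim. Origin: centre of its underside, on the knob's axis, 35 mm above the table. z up, x from the centre to the mark: the knob is set when its x has the same direction. The dial's turn varies between starts. It lies on a fixed grey box 120 x 230 mm, 35 high.
- lock_grip (a point): lock: clear tunnel cover 87 mm wide, 70 long, top 84 above the table, on two rails of the same box. Its aluminium grip bar stands on top: 50 across the rails, 14 along, 28 high. Point: mid-bar, 104 above the table, 8 below its top. y along the rails away from the knob, z up. Starts open, 100-115 mm from the knob; slides to -y with 2-3 N, stays where left; home with this point over the knob's axis.
- plain_pointer (a point): the pointed end of the other regulator's knob, at its top, 22 mm from the knob's axis and 75 mm above the table. That regulator is a fixed grey box 120 mm square and 35 mm high with the same kind of knob and dial but no lock; its knob turns easily and is to be left alone.

How it is judged:
By the outcome, as a careful person would: the job done as asked, in the order asked, and still so for the second after the job is handed in, with the robot touching nothing.
It also fails if it takes over 45 s, if anything falls off the work surface, if the arm or the gripper's body presses on something with over 40 N, if the wrist force passes 120 N, or if a joint passes its speed limit or range.

ROBOT

A 6-joint arm with a two-finger parallel gripper is mounted at the origin on the work surface. World frame = base frame: x ahead of the robot, y to its left, z up, the work surface at z = 0. Lengths are in mm, angles in rad, forces in N, time in s.
With the tool pointing down it reaches from about 300 to 775 mm from the base axis. Payload 14.6 kg.
Tool frame: the origin (TCP) lies at the very end of the fingers, on their centre line; the grasp point (between the pads) lies 19 mm behind it; z points along the fingers, y is the line along which they close (so a half turn about z gives the same grasp; the last joint's range is limited). The gripper opens to 85 mm and grips with 20 to 120 N. Pads are 22 mm wide; open, the fingers measure 114 mm over their backs; the gripper's body (76 mm by 85 mm) begins 54 mm behind the grasp point. The pads swing forward as they close: fully open they stand 13 mm farther back than shut.
Start: joints at [1.277, 0.3, 1.521, -0, 1.321, -0.067], TCP at [123.671, 535.906, 231.281] pointing down, gripper open.
Joint ranges: [-3.03, 3.03], [-0.79, 2.21], [0.23, 2.52], [-1.04, 4.18], [0, 3.07], [-2.55, 2.55]. Speed limits (rad/s): [2.22, 2.22, 2.57, 3.14, 3.14, 3.14].

INTERFACE

Orientations are given as a unit quaternion [w, x, y, z].
In Python, from rig import get_state, get_image, sign_off, boxes_of, trace gives the robot as it stands.
- The arm moves only by the shell command python3 -m crank 'ROWS' [OPENING] [FORCE]. ROWS is JSON, a list of rows, each an object with "delta_pos": the shift along the tool's x, y, z in cm, a list of three; "roll": the turn about the tool's z in rad. In form: [{"delta_pos": [x, y, z], "roll": roll}, ...]. A call has 1 to 8 rows; each row shifts and turns the commanded pose from where the row before left it, along the tool's axes as they then stand; what a row does not reach is not made up. A row lasts 1/10 s, in which the tool goes at most 50 mm and 8.59 degrees, less where a joint would pass 70% of its speed; a pose out of reach is approached as far as the arm can. A call with a gripper value outside its range is refused whole. OPENING is the finger opening in cm, from 0 to 8.54, set as the call begins (- or left out, the last holds). The fingers move at their own pace and stop on an object; FORCE is the grip in N (left out, the last holds). Time passes only in rows, so rows that do not move let the fingers close. It gives the time, the measured TCP pose, the force, the opening and the grip force at its end, in the units of the state.
- get_state(): the state, without advancing time (a new reading comes with each control period).
- get_image(name): name is "scene" or "top" or "wrist"; returns a dict with "frame" (384x512x3 uint8, red, green, blue), "intrinsics" (3x3 intrinsics, pixels), "origin" and "rotation" of the camera in the world; the wrist camera has in their place "hand_eye" (4x4, takes a point from camera to tool coordinates, whose origin is the TCP and whose axes are the flange's). Camera axes: x right, y down, z forward; pixel columns grow to the right and rows downward; lengths in mm; the calibration is good to about 2 mm. A picture is of the moment at which its call begins: read the wrist's pose just before it. There is no depth.
- sign_off(): hands the job in; it is judged then, once.
Trained networks look in a picture, given as the dict that the camera call returned (one of the last four; its "shot" number tells which), for a name from the list of things; names that differ only in an ending like _2 or _b are one class to them, and where a whole thing is asked for, a point or a joint stands for the part that bears it (a point fixed in the world has none). Each returns a list of dicts, best first, with "score" (0 to 1); they miss things now and then, are a little off and sometimes report something else, mostly with a low value. They report only what shows in the picture. A call takes as long as a camera call.
- boxes_of(picture, thing): "xyz" ([x, y, z] in mm, in world coordinates, good to about 4 mm: the middle of the surface that is visible of it).
- trace(picture, thing): "mask" (384x512 bool, what is visible of it).
The state is a dict: "time": time; "joint_positions": joint angles; "joint_vel": joint speeds; "joint_efforts": joint torques, N m; "tcp_pos": TCP position; "orientation": TCP orientation; "contact_force": force on the tool from outside, world axes, zero at the start; "ft_torque": the same for the moment, N m; "gripper_width": finger opening in mm; "grasp_force": force on a finger pad.
Only numpy, scipy, OpenCV 4.12 (cv2) and the standard library are available. Lean on these libraries where they do the work, as an engineer would, in place of code of your own. Each camera call takes 0.05 s, during which the arm holds its last target. There are 200 camera calls.

## Working session

There is one attempt and no reset: what is moved stays moved. The work goes in short steps, Python scripts to look and compute and a shell command to move; the robot and the scene stay as the last step left them, time stands still between calls to the robot, and variables do not carry over. Pictures are saved under pics/ and viewed, at most 10 in all, crops included, and the job is handed in when it is done.

```bash
mkdir -p pics; cat > h.py <<'E'
import numpy as np, cv2, json
from rig import *
def save(d,n): cv2.imwrite('pics/'+n,d['frame'][:,:,::-1])
def ray(d,uv,z):
    K=np.array(d['intrinsics']);R=np.array(d['rotation']);o=np.array(d['origin'])
    v=R@np.linalg.inv(K)@np.array([uv[0],uv[1],1.]);return o+v*(z-o[2])/v[2]
E
python3 - <<'E'
from h import *
s=get_state();print(s['tcp_pos'],s['orientation'],s['time'])
a=get_image('top');save(a,'top.png');b=get_image('scene');save(b,'scene.png')
print(a['origin'],np.array(a['rotation']).round(2))
for d in(a,b):
  for t in['knob_grip','dial','lock_grip','plain_pointer']:
    print(t,[(np.round(r['xyz']),round(r['score'],2)) for r in boxes_of(d,t)][:3])
cv2.imwrite('pics/both.png',cv2.resize(np.hstack([a['frame'],b['frame']])[:,:,::-1],(800,300)))
E
```

```text
[123.5788001  535.67971078 230.70719626] [-9.22353693e-05  1.13135699e-01  9.93579355e-01 -6.09187675e-04] 0.0
[ 494.84678731  -20.90309562 1055.07025159] [ 0.03 -0.7   0.72 -0.02]
knob_grip [(array([ 580., -270.,   38.]), 0.91)]
dial [(array([ 584., -264.,   40.]), 0.98), (array([ 581., -271.,   39.]), 0.61)]
lock_grip [(array([ 557., -162.,   83.]), 0.89)]
plain_pointer [(array([537., 199.,  41.]), 0.93)]
knob_grip [(array([ 591., -277.,   58.]), 0.93)]
dial [(array([ 588., -274.,   36.]), 0.95), (array([ 565., -167.,   85.]), 0.49)]
lock_grip [(array([ 566., -170.,   84.]), 0.73)]
plain_pointer [(array([537., 202.,  52.]), 0.67)]
```

View pics/top.png

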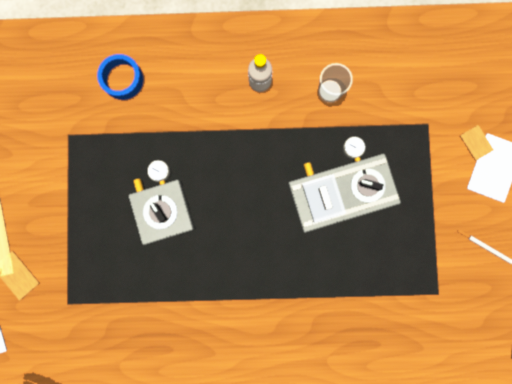

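View pics/scene.png

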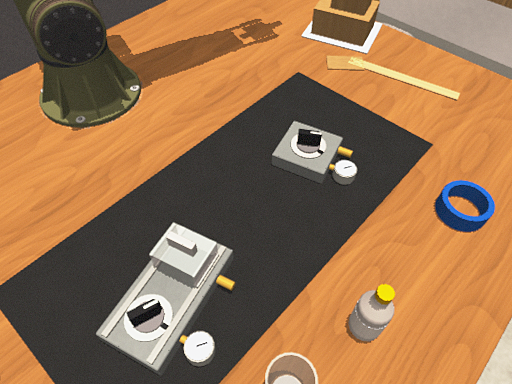

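The top view shows the locked regulator at right: dial at about (369,185), cover bar at about (322,198). The plain regulator is at left (160,212). I'll move to a spot above the locked one.

```bash
R='{"delta_pos":[-3.3,-3.5,-0.28],"roll":0}'; python3 -m crank '[{"delta_pos":[-3.3,-3.5,-0.28],"roll":0},{"delta_pos":[-3.3,-3.5,-0.28],"roll":0},{"delta_pos":[-3.3,-3.5,-0.28],"roll":0},{"delta_pos":[-3.3,-3.5,-0.28],"roll":0},{"delta_pos":[-3.3,-3.5,-0.28],"roll":0},{"delta_pos":[-3.3,-3.5,-0.28],"roll":0},{"delta_pos":[-3.3,-3.5,-0.28],"roll":0},{"delta_pos":[-3.3,-3.5,-0.28],"roll":0}]'
python3 -m crank '[{"delta_pos":[-3.3,-3.5,-0.28],"roll":0},{"delta_pos":[-3.3,-3.5,-0.28],"roll":0},{"delta_pos":[-3.3,-3.5,-0.28],"roll":0},{"delta_pos":[-3.3,-3.5,-0.28],"roll":0},{"delta_pos":[-3.3,-3.5,-0.28],"roll":0},{"delta_pos":[-3.3,-3.5,-0.28],"roll":0},{"delta_pos":[-3.3,-3.5,-0.28],"roll":0},{"delta_pos":[-3.3,-3.5,-0.28],"roll":0}]'
python3 - <<'E'
from h import *
print(get_state()['joint_positions'])
d=get_image('wrist');print(np.round(d['hand_eye'],2),[type(d[k]) for k in d])
E
```

```text
time: 1.3
tcp_pos: [318.4, 202.0, 254.1]
orientation: [0.0, 0.113, 0.994, 0.0]
contact_force: [1.5, -0.2, -0.2]
gripper_width: 85.7
grasp_force: 0.0
time: 2.1
tcp_pos: [512.9, -130.5, 276.3]
orientation: [0.0, 0.113, 0.994, 0.0]
contact_force: [0.2, 1.5, 0.3]
gripper_width: 85.4
grasp_force: 0.0
[-3.18443938e-01  2.21492759e-01  1.51459554e+00  8.22012302e-05
  1.40516481e+00 -1.66212367e+00]
[[  -0.     -0.96   -0.29   74.43]
 [   1.     -0.     -0.      0.75]
 [   0.     -0.29    0.96 -143.21]
 [   0.      0.      0.      1.  ]] [<class 'numpy.ndarray'>, <class 'numpy.ndarray'>, <class 'numpy.ndarray'>, <class 'int'>]
```

```bash
python3 -m crank '[{"delta_pos":[-3,-3.3,0],"roll":0},{"delta_pos":[-3,-3.3,0],"roll":0},{"delta_pos":[0,0,0],"roll":0}]'
cat >> h.py <<'E'
from scipy.spatial.transform import Rotation as Ro
def wrist():
    s=get_state();d=get_image('wrist')
    q=s['orientation'];R=Ro.from_quat([q[1],q[2],q[3],q[0]]).as_matrix()
    H=np.array(d['hand_eye']);c=dict(d)
    c['rotation']=R@H[:3,:3];c['origin']=np.array(s['tcp_pos'])+R@H[:3,3]
    return s,d,c
E
python3 - <<'E'
from h import *
s,d,c=wrist();save(d,'w1.png');print(s['tcp_pos'],s['joint_positions'].round(2) if hasattr(s['joint_positions'],'round') else s['joint_positions'])
for t in['knob_grip','dial','lock_grip']:
    r=boxes_of(d,t);print(t,[(np.round(x['xyz']),round(x['score'],2)) for x in r][:2])
    m=trace(d,t)
    if m: np.save(t+'.npy',m[0]['mask']);v,u=np.nonzero(m[0]['mask']);print(m[0]['score'],u.mean(),v.mean(),len(u))
E
```

```text
time: 2.45
tcp_pos: [556.7, -209.9, 274.4]
orientation: [-0.001, 0.115, 0.993, 0.0]
contact_force: [-0.2, 1.0, -0.6]
gripper_width: 85.4
grasp_force: 0.0
[ 556.70947981 -209.86688102  274.4067601 ] [-0.42  0.38  1.32 -0.    1.45 -1.76]
knob_grip [(array([ 579., -268.,   58.]), 0.59)]
0.75 215.34009661835748 195.32946859903382 1035
dial [(array([ 578., -269.,   58.]), 0.66), (array([ 577., -262.,   39.]), 0.59)]
0.93 218.7642543859649 190.6940789473684 912
lock_grip [(array([ 547., -165.,   81.]), 0.68)]
```

View pics/w1.png

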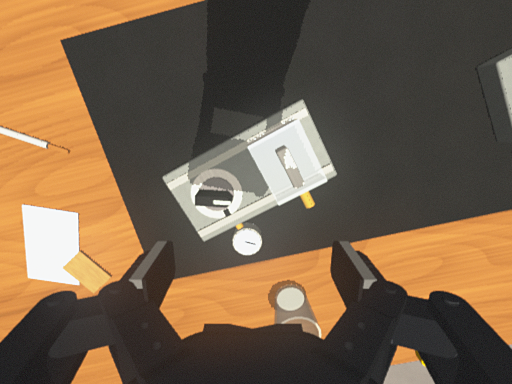

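The wrist view shows the dial at about (216,195), the bar's pointer towards the right (230,203), a mark near (228,212), and the cover bar at (290,165). I'll enlarge it.

```bash
python3 - <<'E'
import cv2
i=cv2.imread('pics/w1.png')[155:255,150:350];cv2.imwrite('pics/c1.png',cv2.resize(i,None,fx=4,fy=4,interpolation=2))
E
```

```text
(no output)
```

View pics/c1.png

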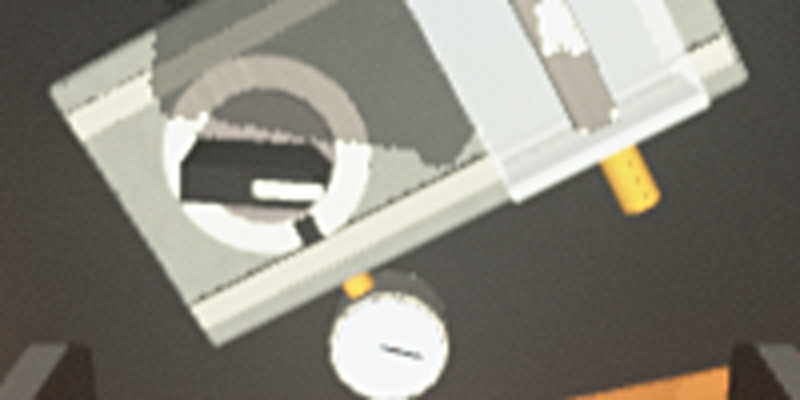

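```bash
python3 - <<'E'
from h import *
s,d,c=wrist();f=lambda x,y,z:ray(c,(150+x/4,155+y/4),z)[:2]
ce=f(266,154,38);mk=f(307,230,41);a=f(253,188,75);b=f(325,192,75)
L=f(182,200,75);Rr=f(322,204,75)
g=[f(585,130,112),f(530,5,112)]
for n,v in dict(ce=ce,mk=mk,a=a,b=b,L=L,R=Rr).items(): print(n,v.round(1))
ang=lambda v:np.arctan2(v[1],v[0])
print('mark r',np.hypot(*(mk-ce)),ang(mk-ce),'ptr',ang(b-a),'edge',ang(Rr-L),np.hypot(*(Rr-L)),'tip from c',b-ce)
e=f(220,345,35)-f(75,120,41);print('box short',e)
r1=f(195,302,41);r2=f(500,158,41);print('rail dir',ang(r2-r1))
q=s['orientation'];print(q,s['tcp_pos'])
E
```

```text
ce [ 584.2 -266.6]
mk [ 615.8 -258.7]
a [ 585.1 -266.4]
b [ 591.9 -242.9]
L [ 583.8 -291.2]
R [ 595.9 -245. ]
mark r 32.60558674625783 0.24274437716333006 ptr 1.2862688329601264 edge 1.3146882927179373 47.7177303011486 tip from c [ 7.75595278 23.62892657]
box short [102.26413553  24.89746478]
rail dir 1.808610413190665
[ 4.03638449e-04  1.12651221e-01  9.93634505e-01 -9.45546742e-05] [ 555.7312491  -205.38990539  276.68982977]
```

```bash
python3 -m crank '[{"delta_pos":[-2.1,-2.75,0],"roll":0.146},{"delta_pos":[-2.4,-2.4,1],"roll":0.146},{"delta_pos":[0,0,2],"roll":0.146},{"delta_pos":[0,0,2],"roll":0.146},{"delta_pos":[0,0,2],"roll":0.146},{"delta_pos":[0,0,2],"roll":0.146},{"delta_pos":[0,0,1.5],"roll":0.146},{"delta_pos":[0,0,1],"roll":0.146}]'
python3 -m crank '[{"delta_pos":[0,0,0],"roll":0.146},{"delta_pos":[0,0,0],"roll":0.146},{"delta_pos":[0,0,0],"roll":0.146},{"delta_pos":[0,0,0],"roll":0},{"delta_pos":[0,0,0],"roll":0},{"delta_pos":[0,0,0],"roll":0}]'
python3 - <<'E'
from h import *
for i in range(2): s,d,c=wrist();print(s['tcp_pos'])
save(d,'w2.png');np.savez('w2.npz',R=c['rotation'],o=c['origin'],K=c['intrinsics']);print(s['orientation'])
E
```

```text
time: 3.65
tcp_pos: [583.5, -268.2, 160.1]
orientation: [-0.001, 0.644, 0.765, -0.0]
contact_force: [0.3, -0.5, -0.7]
gripper_width: 85.6
grasp_force: 0.0
time: 4.25
tcp_pos: [583.8, -268.7, 161.2]
orientation: [0.0, 0.792, 0.61, 0.0]
contact_force: [0.2, -0.2, 0.0]
gripper_width: 85.8
grasp_force: 0.0
[ 583.77452331 -268.71619696  161.23142244]
[ 583.73883512 -268.79452755  161.17357718]
[6.32817016e-05 7.92530888e-01 6.09831770e-01 1.36341407e-06]
```

View pics/w2.png

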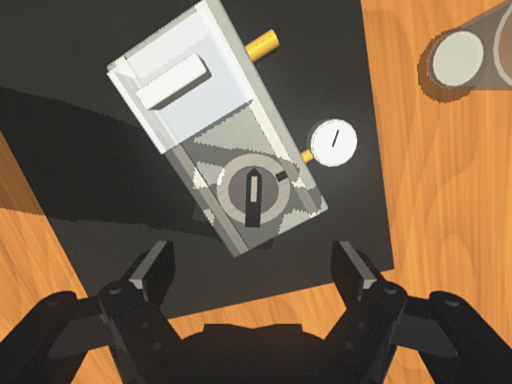

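The dial centre is near (253,189), the bar runs from about (254,168) to (253,226), the mark is at (281,176), and the cover bar is at about (172,82).

```bash
python3 - <<'E'
import cv2
i=cv2.imread('pics/w2.png');a=cv2.resize(i[145:235,205:305],None,fx=6,fy=6,interpolation=2);cv2.imwrite('pics/c2.png',a)
E
```

```text
(no output)
```

View pics/c2.png

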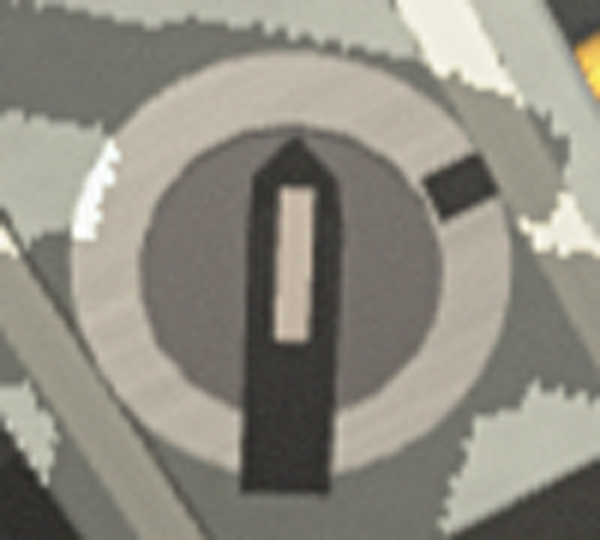

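```bash
python3 - <<'E'
from h import *
z=np.load('w2.npz');c=dict(rotation=z['R'],origin=z['o'],intrinsics=z['K'])
f=lambda x,y,z:ray(c,(205+x/6,145+y/6),z)[:2]
p=lambda u,v,z:ray(c,(u,v),z)[:2]
ang=lambda v:np.arctan2(v[1],v[0])
ce=f(291.5,262,38);mk=f(460,186,41);a=f(292,343,75);b=f(296,187,75);t=f(285,492,75)
print('ce',ce,'mk',mk-ce,ang(mk-ce),'line',a-ce,b-ce,ang(b-a),'tail',t-ce,ang(b-t))
g=[p(137,94,112),p(198,54,112),p(211,71,112),p(149,108,112)];m=sum(g)/4
print('lock',m,'rel',m-ce,np.hypot(*(m-ce)),ang(m-ce),'bar',ang(g[1]-g[0]),np.hypot(*(g[1]-g[0])),np.hypot(*(g[2]-g[1])))
E
```

```text
ce [ 584.65820805 -269.77744816] mk [30.94898607  6.40381877] 0.20403595935698107 line [-0.59790449 -2.04039148] [ 6.12139108 21.11183001] 1.288333679088009 tail [ -7.88149507 -25.36742603] 1.2781732110087503
lock [ 556.88675282 -164.25660914] rel [-27.77145523 105.52083902] 109.11416587191162 1.8281449766202227 bar 0.259034784073212 49.02470491025318 12.85183932459817
```

```bash
python3 -m crank '[{"delta_pos":[-0.1,0.1,2],"roll":0.02},{"delta_pos":[0,0,2.5],"roll":0},{"delta_pos":[0,0,2.5],"roll":0},{"delta_pos":[0,0,2],"roll":0},{"delta_pos":[0,0,1.5],"roll":0},{"delta_pos":[0,0,0.7],"roll":0},{"delta_pos":[0,0,0],"roll":0}]' 5 30
python3 -m crank '[{"delta_pos":[0,0,0],"roll":0},{"delta_pos":[0,0,0],"roll":0},{"delta_pos":[0,0,0],"roll":0},{"delta_pos":[0,0,0],"roll":0},{"delta_pos":[0,0,0],"roll":0},{"delta_pos":[0,0,0],"roll":0}]' 0.5 40
```

```text
time: 5.05
tcp_pos: [584.3, -270.0, 48.5]
orientation: [-0.0, 0.799, 0.601, -0.0]
contact_force: [1.0, -0.8, -0.7]
gripper_width: 50.3
grasp_force: 0.0
time: 5.65
tcp_pos: [584.3, -270.2, 50.3]
orientation: [-0.0, 0.799, 0.601, -0.0]
contact_force: [-6.5, 2.4, 7.2]
gripper_width: 13.1
grasp_force: 39.5
```

```bash
python3 -m crank '[{"delta_pos":[0,0,0],"roll":0.06},{"delta_pos":[0,0,0],"roll":0.145},{"delta_pos":[0,0,0],"roll":0.145},{"delta_pos":[0,0,0],"roll":0.145},{"delta_pos":[0,0,0],"roll":0.145},{"delta_pos":[0,0,0],"roll":0.145},{"delta_pos":[0,0,0],"roll":0.145},{"delta_pos":[0,0,0],"roll":0.13}]'
python3 -m crank '[{"delta_pos":[0,0,0],"roll":0},{"delta_pos":[0,0,0],"roll":0},{"delta_pos":[0,0,0],"roll":0}]'
python3 - <<'E'
from h import *
s,d,c=wrist();print(s['tcp_pos'],s['orientation'],s['ft_torque'])
save(d,'w3.png');np.savez('w3.npz',R=c['rotation'],o=c['origin'],K=c['intrinsics'])
E
```

```text
time: 6.45
tcp_pos: [584.8, -271.0, 50.3]
orientation: [0.001, 0.994, 0.111, 0.001]
contact_force: [-0.2, -3.8, 2.6]
gripper_width: 13.6
grasp_force: 38.9
time: 6.75
tcp_pos: [584.9, -271.0, 50.3]
orientation: [0.001, 0.993, 0.116, 0.001]
contact_force: [-1.7, -5.4, 6.0]
gripper_width: 13.3
grasp_force: 39.5
[ 584.88561208 -270.96203164   50.29552476] [9.55481693e-04 9.93210617e-01 1.16323350e-01 7.97478649e-04] [-0.92503969  0.22200154 -0.06576198]
```

View pics/w3.png

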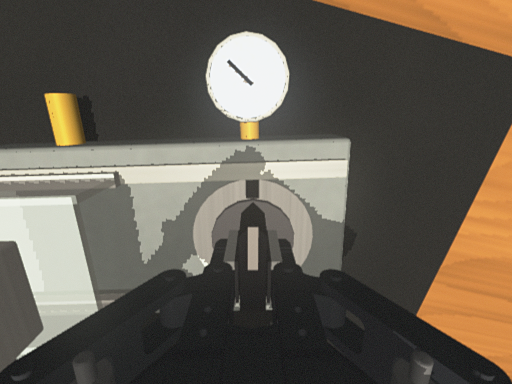

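The white line (252,228)-(253,268) points at the mark (252,188). I'll check the angles.

```bash
python3 - <<'E'
from h import *
z=np.load('w3.npz');c=dict(rotation=z['R'],origin=z['o'],intrinsics=z['K'])
i=cv2.imread('pics/w3.png');g=cv2.cvtColor(i,6).astype(int)
ang=lambda v:np.arctan2(v[1],v[0])
for v in(184,190): 
    u=[k for k in range(238,268) if g[v,k]<75];print(v,min(u),max(u),np.mean(u))
pts=[]
for v in range(232,266,4):
    r=g[v,238:268];u=238+np.nonzero(r>(r[8:22].max()+r[8:22].min())/2)[0];u=u[(u>243)&(u<262)];pts.append((u.mean(),v));
print(pts)
uu=np.polyfit([p[1] for p in pts],[p[0] for p in pts],1)
l=lambda v:ray(c,(np.polyval(uu,v),v),75)[:2]
mu=np.mean([k for v in range(183,193) for k in range(238,268) if g[v,k]<75])
mk=ray(c,(mu,188),41)[:2]
print('ptr',ang(l(232)-l(264)),'mark',mu,mk,[ang(mk-np.array(ce)) for ce in((584.7,-269.8),(584.9,-271))])
for v in(225,235,240):
  print(v,g[v,186:202],g[v,304:320])
E
```

```text
184 246 257 251.5
190 246 257 251.5
[(np.float64(252.5), 232), (np.float64(252.5), 236), (np.float64(252.5), 240), (np.float64(252.5), 244), (np.float64(252.5), 248), (np.float64(252.5), 252), (np.float64(252.5), 256), (np.float64(252.5), 260), (np.float64(252.5), 264)]
ptr 0.23281059606392066 mark 251.5 [ 615.72084158 -262.59568609] [np.float64(0.22819583154762257), np.float64(0.26621067099053947)]
225 [108 109 108 107 108 104 102 125 177 173 171 169 168 166 169 170] [175 179 171 168 169 170 172 168 120 109 111 114 113 113 113 115]
235 [107 106 106 108 108 105 115 157 175 172 170 166 165 165 163 167] [175 172 170 168 169 170 172 170 145 110 108 113 110 110 111 112]
240 [106 103 105 108 103 107 106 138 172 171 171 170 164 166 165 167] [177 171 169 167 167 169 173 165 116 111 109 110 112 111 112 111]
```

```bash
python3 - <<'E'
from h import *
z=np.load('w3.npz');c=dict(rotation=z['R'],origin=z['o'],intrinsics=z['K'])
mk=ray(c,(251.5,188),41)[:2]
for v in(232,237,242):
  l,r=ray(c,(193.3,v),38)[:2],ray(c,(312.2,v),38)[:2];ce=(l+r)/2;d=mk-ce
  print(ce,np.hypot(*(r-l)),np.hypot(*d),np.arctan2(d[1],d[0]))
E
```

```text
[ 586.84697639 -270.24947886] 75.49645232996313 29.87106684400717 0.2591175216150375
[ 583.45027627 -271.05616708] 75.94955888466608 33.361191886238025 0.25640267788819693
[ 580.01255925 -271.87259842] 76.40813740191788 36.89366516331683 0.2541781051765744
```

```bash
python3 -m crank '[{"delta_pos":[0,0,0],"roll":0},{"delta_pos":[0,0,0],"roll":0},{"delta_pos":[0,0,0],"roll":0}]' 4
python3 -m crank '[{"delta_pos":[0,0,-1.5],"roll":0},{"delta_pos":[0,0,-2.5],"roll":0},{"delta_pos":[0,0,-2.5],"roll":0},{"delta_pos":[0,0,-2.5],"roll":0},{"delta_pos":[0,0,-2],"roll":0},{"delta_pos":[0,0,0],"roll":0},{"delta_pos":[0,0,0],"roll":0},{"delta_pos":[0,0,0],"roll":0}]'
python3 - <<'E'
from h import *
s,d,c=wrist();print(s['tcp_pos'],s['orientation'])
save(d,'w4.png');np.savez('w4.npz',R=c['rotation'],o=c['origin'],K=c['intrinsics'])
i=cv2.imread('pics/w4.png');cv2.imwrite('pics/c4.png',cv2.resize(i[120:240,140:300],None,fx=5,fy=5,interpolation=2))
E
```

```text
time: 7.1
tcp_pos: [584.4, -269.8, 48.9]
orientation: [-0.0, 0.993, 0.115, -0.0]
contact_force: [0.9, -0.2, -0.1]
gripper_width: 40.4
grasp_force: 0.0
time: 7.9
tcp_pos: [584.1, -269.8, 158.1]
orientation: [-0.0, 0.993, 0.114, -0.001]
contact_force: [-0.8, -0.8, -0.8]
gripper_width: 39.9
grasp_force: 0.0
[ 584.05740892 -269.84243588  158.09173579] [-4.77112455e-04  9.93447715e-01  1.14284524e-01 -6.75709196e-04]
```

View pics/c4.png

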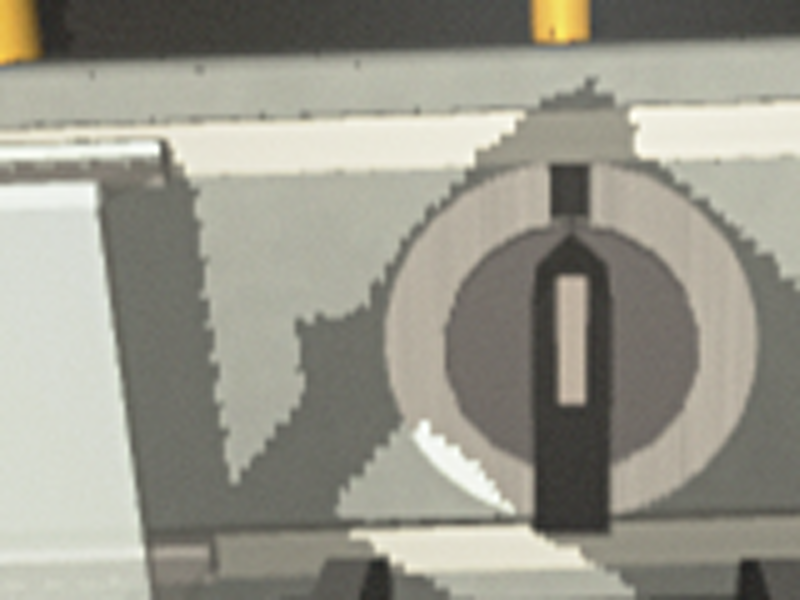

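The enlarged view shows the mark at (570,190), the pointer tip at (571,238) and the dial centre at (571,340), so the knob is set. Next is the lock.

```bash
python3 -m crank '[{"delta_pos":[-0.06,-2.7,0],"roll":-0.025},{"delta_pos":[-0.06,-2.7,0],"roll":0},{"delta_pos":[-0.06,-2.7,0],"roll":0},{"delta_pos":[-0.06,-2.7,0],"roll":0},{"delta_pos":[0,0,0],"roll":0},{"delta_pos":[0,0,0],"roll":0},{"delta_pos":[0,0,0],"roll":0}]' 6
python3 - <<'E'
from h import *
s,d,c=wrist();print(s['tcp_pos'],s['orientation'])
save(d,'w5.png');np.savez('w5.npz',R=c['rotation'],o=c['origin'],K=c['intrinsics'])
E
```

```text
time: 8.65
tcp_pos: [555.7, -166.6, 158.7]
orientation: [-0.0, 0.992, 0.126, -0.0]
contact_force: [0.1, -0.3, -0.2]
gripper_width: 60.5
grasp_force: 0.0
[ 555.73416552 -166.63752574  158.73369696] [-3.38030146e-05  9.91988151e-01  1.26330793e-01 -1.93085377e-04]
```

View pics/w5.png

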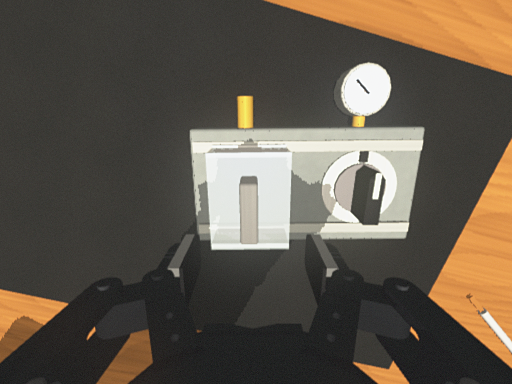

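```bash
python3 - <<'E'
from h import *
z=np.load('w5.npz');c=dict(rotation=z['R'],origin=z['o'],intrinsics=z['K'])
t=np.array([555.7,-166.6])
x=np.array([2*.992**2-1,2*.992*.1263]);y=np.array([x[1],-x[0]])
for u,v,h in((249,178,112),(249,243,112),(240.5,215,112),(257.5,215,112),(244,130,35),(380,190,75)):
  p=ray(c,(u,v),h)[:2]-t;print(u,v,(p@x).round(1),(p@y).round(1))
E
```

```text
249 178 28.9 -2.9
249 243 -23.6 -3.1
240.5 215 0.0 -9.5
257.5 215 0.0 3.4
244 130 58.1 -8.5
380 190 9.0 112.2
```

The bar top spans about (241–257, 178–243), so its centre is 2.5 mm in x and -3 mm in y off the tool axis.

```bash
python3 -m crank '[{"delta_pos":[0.2,-0.3,1.5],"roll":0},{"delta_pos":[0,0,2],"roll":0},{"delta_pos":[0,0,2],"roll":0},{"delta_pos":[0,0,1],"roll":0},{"delta_pos":[0,0,0.5],"roll":0},{"delta_pos":[0,0,0],"roll":0},{"delta_pos":[0,0,0],"roll":0}]'
python3 -m crank '[{"delta_pos":[0,0,0],"roll":0},{"delta_pos":[0,0,0],"roll":0},{"delta_pos":[0,0,0],"roll":0},{"delta_pos":[0,0,0],"roll":0},{"delta_pos":[0,0,0],"roll":0},{"delta_pos":[0,0,0],"roll":0},{"delta_pos":[0,0,0],"roll":0}]' 0.5 30
```

```text
time: 9.4
tcp_pos: [557.2, -162.9, 89.9]
orientation: [0.0, 0.992, 0.126, 0.001]
contact_force: [-0.4, 0.4, 0.4]
gripper_width: 60.2
grasp_force: 0.0
time: 10.1
tcp_pos: [557.0, -162.6, 89.5]
orientation: [0.0, 0.992, 0.127, 0.0]
contact_force: [-2.0, 0.1, 5.4]
gripper_width: 13.3
grasp_force: 32.5
```

```bash
python3 -m crank '[{"delta_pos":[0,0.8,0],"roll":0},{"delta_pos":[0,1.5,0],"roll":0},{"delta_pos":[0,1.6,0],"roll":0},{"delta_pos":[0,1.6,0],"roll":0},{"delta_pos":[0,1.6,0],"roll":0},{"delta_pos":[0,1.6,0],"roll":0},{"delta_pos":[0,1.2,0],"roll":0},{"delta_pos":[0,0.5,0],"roll":0}]'
python3 -m crank '[{"delta_pos":[0,0.3,0],"roll":0},{"delta_pos":[0,0.2,0],"roll":0},{"delta_pos":[0,0,0],"roll":0},{"delta_pos":[0,0,0],"roll":0}]'
python3 -m crank '[{"delta_pos":[0,0.1,0],"roll":0},{"delta_pos":[0,0.1,0],"roll":0},{"delta_pos":[0,0,0],"roll":0}]'
```

```text
time: 10.9
tcp_pos: [584.4, -264.7, 89.5]
orientation: [0.0, 0.992, 0.126, 0.002]
contact_force: [8.8, 4.0, 4.5]
gripper_width: 13.3
grasp_force: 32.6
time: 11.3
tcp_pos: [585.5, -269.0, 89.5]
orientation: [0.001, 0.992, 0.126, 0.002]
contact_force: [10.6, 0.4, 2.7]
gripper_width: 13.4
grasp_force: 32.2
time: 11.6
tcp_pos: [586.0, -270.6, 89.5]
orientation: [0.0, 0.992, 0.127, 0.001]
contact_force: [8.1, 3.2, 4.9]
gripper_width: 13.4
grasp_force: 32.3
```

```bash
python3 -m crank '[{"delta_pos":[0,0.1,0],"roll":0},{"delta_pos":[0,0,0],"roll":0}]'
python3 -m crank '[{"delta_pos":[0,0.1,0],"roll":0},{"delta_pos":[0,0,0],"roll":0}]'
```

```text
time: 11.8
tcp_pos: [586.0, -270.7, 89.5]
orientation: [-0.0, 0.992, 0.127, 0.001]
contact_force: [6.4, 8.8, 6.5]
gripper_width: 13.2
grasp_force: 32.7
time: 12.0
tcp_pos: [586.1, -270.8, 89.5]
orientation: [-0.001, 0.992, 0.127, 0.001]
contact_force: [2.5, 16.0, 9.6]
gripper_width: 13.5
grasp_force: 33.0
```

The cover is against its stop. I'll release, rise and check.

```bash
python3 -m crank '[{"delta_pos":[0,0,0],"roll":0},{"delta_pos":[0,0,0],"roll":0},{"delta_pos":[0,0,0],"roll":0},{"delta_pos":[0,0,0],"roll":0}]' 5
python3 -m crank '[{"delta_pos":[0,0,-1.5],"roll":0},{"delta_pos":[0,0,-3],"roll":0},{"delta_pos":[0,0,-3],"roll":0},{"delta_pos":[0,0,-2],"roll":0},{"delta_pos":[0,0,0],"roll":0},{"delta_pos":[0,0,0],"roll":0}]'
python3 - <<'E'
from h import *
s,d,c=wrist();print(s['tcp_pos']);save(d,'w6.png')
E
```

```text
time: 12.4
tcp_pos: [585.0, -272.4, 88.8]
orientation: [-0.0, 0.992, 0.126, -0.0]
contact_force: [0.1, 0.2, -0.4]
gripper_width: 49.8
grasp_force: 0.0
time: 13.0
tcp_pos: [585.2, -272.0, 184.5]
orientation: [0.0, 0.992, 0.127, 0.0]
contact_force: [-0.0, 0.4, -1.2]
gripper_width: 49.8
grasp_force: 0.0
[ 585.16151097 -272.02977756  184.54586865]
```

View pics/w6.png

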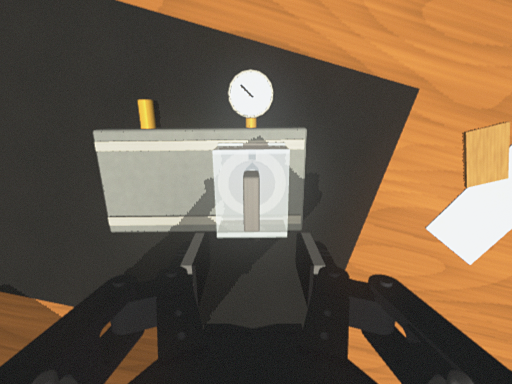

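The cover (213–289, 147–237) is centred over the dial at (251,182). The pointer and mark line up at u≈251, and the gripper is clear.

```bash
python3 -c "
from rig import *
print(sign_off())"
```

```text
the job is handed in; nothing more can be done
None
```

The locked regulator's pointer is at its mark (within about 0.02 rad), its cover is slid home against the stop, the other regulator wasn't touched, and the job was handed in at about 13 s.

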